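# Hold the guarded test lever open

### The job

Put the valve on the guarded stand (the one whose lever is locked by a bar across its front) under test: first flip the black plastic bar up and right over onto its far stop, gently, because it cracks if you grip it with more than about 15 N, and only then pull the lever behind it towards the robot all the way to its stop. The lever springs back, so finish while still holding it fully pulled with the fingers. Leave the bar flipped over, and leave the plain lever on the other stand and the things lying on the bench as they are.

Things in the scene. Friction and masses are not known exactly. Their poses are not given: they have to be found in the camera images.
- stand: fixed test stand with the guarded lever: steel plate 210 x 200 x 12 mm, valve block, lever, drop bar in front of it, round gauge (68 mm across, top at 109 mm) 85 mm behind the lever. Origin: underside of the plate below the lever's pivot. -x points roughly to the robot (the way the lever is pulled), z up. Stands left or right of the plain stand, yawed up to 0.35 rad.
- lever (a joint): guarded lever, rad. 0: at rest, leaning 0.25 rad from upright away from the robot. Grows as it is pulled towards the robot (stand -x) to its stop at 0.75, leaning 0.50 rad towards it. A spring pulls it back: 3 N at the grip at rest, 8.5 N at the stop. A lug on its front meets the bar after 0.06 rad while the bar is down: locked until the bar is flipped.
- lever_grip (a point): middle of the free part of the lever's black rubber grip: a level cylinder 22 mm across that sticks out from the lever's top to the stand's +y side (from 32 mm inwards, above the lever, to 26 mm outwards of this point, along y). It lies 135 mm from the pivot and 40 mm to +y of it; height 191 mm at rest, 178 mm fully pulled. Pinched from above across the stand's x, it turns between the pads.
- lever_hinge (a point): pivot of the lever (its axis lies along stand y), 60 mm above the bench
- bar (a joint): drop bar, the lever's safety catch, rad. 0: down, level across the front of the lever. Grows as its free end (stand -y) is lifted; upright at 1.57; 2.5: flipped over against its stop on the stand's +y side, pointing up and outwards. No spring: let go before upright it falls back down, beyond it falls to its stop. Moves with under 1 N.
- bar_tab (a point): grasp point on the black plastic paddle at the bar's free end: 8 mm thick along stand x, 24 high, reaching 20 mm outwards of this point; 142 mm from the hinge. When down: stand x -40, y -92 mm, height 125. Pinched lightly across the 8 mm it can pivot between the pads. Keeper post under the bar 47 mm inwards. Cracks if all finger forces on the bar add up to over 30 N (15 N a pad).
- bar_hinge (a point): hinge of the bar (its axis lies along stand x) in a steel fork at stand x -40, y +50 mm, height 125 mm
- plain_stand: fixed second stand with the same plate, block and lever but no drop bar and no gauge: not to be used
- plain_lever (a joint): the plain stand's lever, rad, 0 at rest, grows towards the robot: not to be moved
- plain_grip (a point): middle of the plain lever's grip, height about 191 mm
- nut: loose steel nut, a ring 42 mm across and 18 high, lying in front, between the stands; not to be moved
- flange: loose dark steel flange ring, 76 mm across and 14 high, lying between the stands further back; not to be moved
- wrench: loose steel wrench 200 mm long, lying between the stands; not to be moved
- grease: loose white grease jar with a black cap, 68 mm across and 85 high, at the back; not to be moved
- brush: loose brush 160 mm long, at the back; not to be moved
- hammer: loose hammer 280 mm long, at the left side; not to be moved
- valve_body: loose steel valve body with a cube middle (55 mm) and two pipe ends, at the right side; not to be moved

How it is judged (in metres and radians):
On the way, in this order (a step that is already met when the one before it is completed fails the run):
1. the bar is flipped right over to its far stop, the lever still at rest (value of joint bar above 2.2 rad and value of joint lever below 0.15 rad), for 0.2 s.
2. the lever is pulled fully to its stop by the fingers, the bar still flipped over (value of joint lever above 0.67 rad and value of joint bar above 2.2 rad and contact force between the fingers and lever above 2 N), for 0.3 s.
At the end, for the whole second after the job is handed in: The lever is held at its stop (joint above 0.67 of 0.75 rad) by the fingers (more than 2 N on it), with the bar still flipped over (above 2.2 of 2.5 rad) (all of step 2); the arm keeps its last pose, push and grip.
It fails at once if the plastic bar is cracked: fingers' or arm's contact forces on it above 30 N (contact force between any of the fingers, the arm and bar above 30 N).
It fails at once if the lever is forced while the bar is still in its way (value of joint lever above 0.2 rad and value of joint bar below 1.2 rad).
It fails at once if the plain lever is moved (value of joint plain_lever above 0.15 rad).
It fails at once if something lying on the bench is pushed more than 30 mm (distance of any of nut, flange, wrench, grease, brush, hammer, valve_body from where it was at the start of the episode above 0.03 m).
It also fails if it takes over 54 s, if anything falls off the work surface, if the arm or the gripper's body presses on something with over 40 N, if the wrist force passes 120 N, or if a joint passes its speed limit or range.

### The arm

A 7-joint arm with a two-finger parallel gripper is mounted at the origin on the work surface. World frame = base frame: x ahead of the robot, y to its left, z up, the work surface at z = 0. Lengths are in mm, angles in rad, forces in N, time in s.
With the tool pointing down it reaches from about 400 to 875 mm from the base axis. Payload 4.4 kg.
Tool frame: the origin (TCP) lies midway between the tips of the shut fingers; the grasp point (between the pads) lies ctrl.grip_depth behind it (ctrl.grip_depth is the distance from the TCP to the grasp point, in mm); z points along the fingers, y is the line along which they close (so a half turn about z gives the same grasp; the last joint's range is limited). The gripper opens to 85 mm and grips with 20 to 120 N. Pads are 22 mm wide; open, the fingers measure 114 mm over their backs; the gripper's body (76 mm by 85 mm) begins 54 mm behind the grasp point. The pads swing forward as they close: fully open they stand 13 mm farther back than shut.
Start: joints at [-1.196, 0.628, 0.038, 1.517, -0.027, 0.996, -0.02], TCP at [277.309, 587.893, 203.813] pointing down, gripper open.
Joint ranges: [-3.06, 3.06], [-0.37, 2.12], [-1.25, 1.32], [0.18, 2.47], [-1.1, 4.24], [0.23, 1.98], [-2.94, 2.94]. Speed limits (rad/s): [2.57, 2.57, 3.14, 3.14, 3.14, 3.14, 3.14].

### API

Orientations are given as [roll, pitch, yaw] about the fixed x, y, z axes, in that order (R = Rz(yaw) Ry(pitch) Rx(roll)).
In Python, from cell import ctrl gives the robot as it stands.
- The arm moves only by the tool carry_out, never from a script. Its argument "deltas" is one flat list of numbers, 7 for each row, row after row: the turn, a rotation vector about the tool's x, y, z in degrees, then the shift along the tool's x, y, z in m, then the closure, from -1 (fully open) to 1 (shut). In form: [wx, wy, wz, dx, dy, dz, claw, wx, wy, wz, dx, dy, dz, claw, ...]. A call has 1 to 12 rows; each row shifts and turns the commanded pose from where the row before left it, along the tool's axes as they then stand; what a row does not reach is not made up. A row lasts 1/8 s, in which the tool goes at most 62.5 mm and 10.7 degrees, less where a joint would pass 70% of its speed; a pose out of reach is approached as far as the arm can. A call with a gripper value outside its range is refused whole. The fingers move at their own pace and stop on an object; the grip force is fixed at half the most. Time passes only in rows, so rows that do not move let the fingers close. It gives the time, the measured TCP pose, the force, the opening and the grip force at its end, in the units of the state.
- ctrl.read_state(): the state, without advancing time (a new reading comes with each control period).
- ctrl.get_image(name): name is "scene" or "top" or "wrist"; returns the picture (400x640x3 uint8, red, green, blue); there is no depth.
- ctrl.calibration(name): a dict with "mtx" (3x3 intrinsics, pixels), "R" (3x3) and "t" (3): a world point X has camera coordinates R X + t. Camera axes: x right, y down, z forward; pixel columns grow to the right and rows downward; lengths in mm; the calibration is good to about 2 mm. A picture is of the moment at which its call begins: read the wrist's pose just before it. calibration takes no time and is no camera call; for the wrist camera it gives the pose at the moment of the call.
- ctrl.finish_job(): hands the job in; it is judged then, once.
The state is a dict: "clock": time; "qpos": joint angles; "qd": joint speeds; "tau": joint torques, N m; "eef_pos": TCP position; "tool_rot": TCP orientation; "force": force on the tool from outside, world axes, zero at the start; "torque": the same for the moment, N m; "width": finger opening in mm; "gripper_force": force on a finger pad.
Only numpy, scipy, OpenCV 4.12 (cv2) and the standard library are available. Lean on these libraries where they do the work, as an engineer would, in place of code of your own. Each camera call takes 0.05 s, during which the arm holds its last target. There are 200 camera calls.

## Working session

There is one attempt and no reset: what is moved stays moved. The work goes in short steps, Python scripts to look and compute and a tool call to move; the robot and the scene stay as the last step left them, time stands still between calls to the robot, and variables do not carry over. Pictures are saved under pics/ and viewed, at most 10 in all, crops included, and the job is handed in when it is done.

Besides the shell and the picture viewer there is one more tool, called as name(argument=value, ...) on one line, values as JSON. carry_out: Moves the arm, as the interface text tells. Its arguments: {"type":"object","properties":{"deltas":{"type":"array"}},"required":["deltas"]}

```bash
mkdir -p pics; python3 - <<'E'
from cell import ctrl
import cv2
s=ctrl.read_state(); print(s, ctrl.grip_depth)
for n in("scene","top"):
    c=ctrl.calibration(n); print(n,c)
    cv2.imwrite(f"pics/{n}0.png",cv2.cvtColor(ctrl.get_image(n),cv2.COLOR_RGB2BGR))
E
```

```text
{'clock': 0.0, 'qpos': array([-1.19577873,  0.6293572 ,  0.03842681,  1.51834506, -0.02699374,
        0.99630234, -0.01999721]), 'qd': array([-1.07661749e-03, -1.07751186e-06, -1.09008446e-03, -1.65887029e-04,
       -4.02334727e-04,  2.42547225e-03, -2.05212268e-03]), 'tau': array([ 2.30335982e-04, -5.63396788e+01,  1.22639302e+00, -1.93442470e+01,
        1.10144739e-02,  1.05545222e-02, -3.92044967e-06]), 'eef_pos': array([277.02416714, 587.27371547, 202.88902389]), 'tool_rot': array([-3.13969840e+00,  2.15133593e-05,  2.70079404e+00]), 'force': array([-0.19411376,  0.01375523, -0.40511378]), 'torque': array([-0.01459072,  0.02266275, -0.00671975]), 'gripper_force': 0.0, 'width': 85.60948825858534} 18.700000000000003
scene {'mtx': array([[369.80790945,   0.        , 317.45832437],
       [  0.        , 369.80790945, 196.6485419 ],
       [  0.        ,   0.        ,   1.        ]]), 'R': array([[-0.72876954,  0.68470217,  0.0088255 ],
       [ 0.36992002,  0.40450861, -0.83638027],
       [-0.57624138, -0.60626374, -0.5480786 ]]), 't': array([ 464.69587821, -100.31690726, 1529.28537733])}
top {'mtx': array([[417.38856307,   0.        , 324.6467446 ],
       [  0.        , 417.38856307, 194.99751825],
       [  0.        ,   0.        ,   1.        ]]), 'R': array([[ 0.00411959, -0.99998032, -0.00473168],
       [-0.98039521, -0.00310667, -0.19701669],
       [ 0.19699811,  0.00545054, -0.98038872]]), 't': array([  -8.12187695,  612.72902387, 1444.71028162])}
```

View pics/scene0.png

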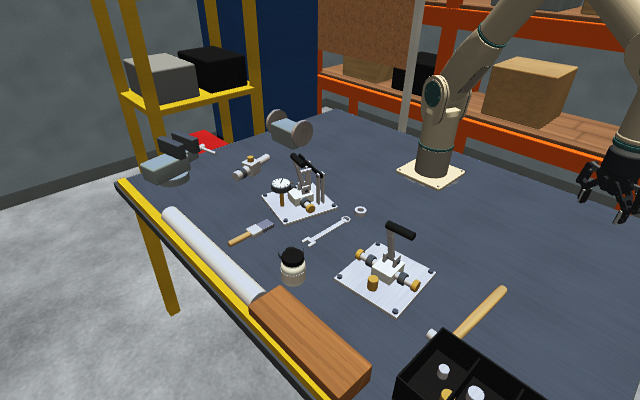

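View pics/top0.png

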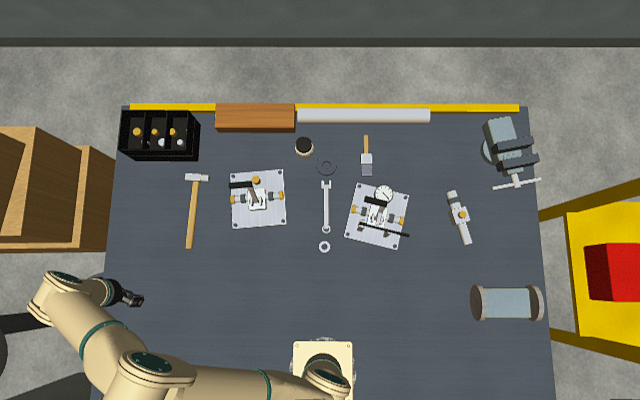

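The guarded stand (gauge, bar) is the right one, near (377,217) in the top view and (300,195) in the scene view. I'll enlarge both.

```bash
python3 - <<'E'
import cv2
a=cv2.imread("pics/top0.png")[170:260,335:425]; b=cv2.imread("pics/scene0.png")[145:230,250:350]
cv2.imwrite("pics/c1.png",cv2.resize(a,None,fx=6.5,fy=6.5,interpolation=cv2.INTER_CUBIC))
cv2.imwrite("pics/c2.png",cv2.resize(b,None,fx=7,fy=7,interpolation=cv2.INTER_CUBIC))
E
```

```text
(no output)
```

View pics/c1.png

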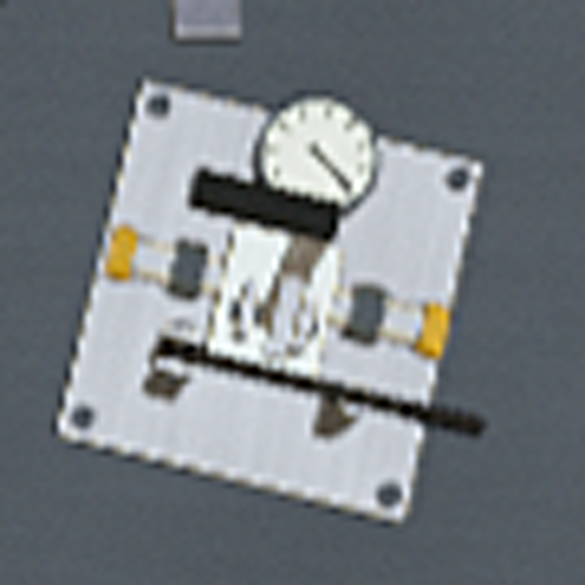

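View pics/c2.png

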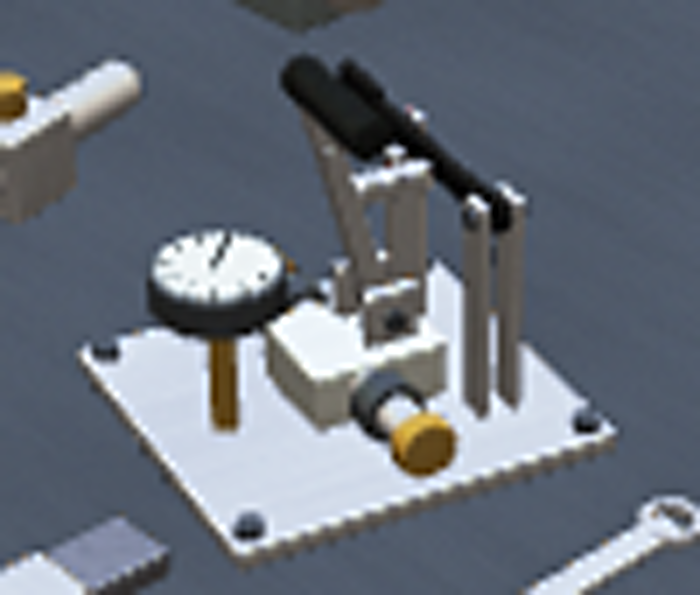

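Top crop: the plate corners are at crop (145,80), (483,162), (405,520) and (58,435). The gauge centre is at (316,152), the grip ends at (195,188) and (338,220), and the bar tab end at (483,425). The scene crop shows the bar down, with its hinge near (495,212). Next I'll fit the stand pose.

```bash
cat > h.py <<'E'
import numpy as np
from cell import ctrl
from scipy.spatial.transform import Rotation as Ro
def proj(n,X,c=None):
    c=c or ctrl.calibration(n); p=(np.asarray(X,float)@c["R"].T+c["t"])@c["mtx"].T
    return p[:,:2]/p[:,2:]
def stand(P,q):
    c,s=np.cos(q[2]),np.sin(q[2]); P=np.asarray(P,float)
    return np.c_[q[0]+c*P[:,0]-s*P[:,1],q[1]+s*P[:,0]+c*P[:,1],P[:,2]]
E
python3 - <<'E'
from h import *
from scipy.optimize import least_squares
T=np.array([[145,80],[483,162],[405,520],[58,435],[316,152],[195,188],[338,220],[483,425]])/6.5+[334.6,169.6]
S=np.array([[218,262],[85,352],[240,560],[615,432],[497,212]])/7+[249.6,144.6]
def res(v):
    q=v[:3];o=v[3]
    pl=[[o+105,100,12],[o+105,-100,12],[o-105,-100,12],[o-105,100,12]]
    P=pl+[[85,0,109],[33,66,200],[33,8,200],[-40,-112,135]]
    Q=[[85,0,109],[o+105,-100,12],[o+105,100,12],[o-105,100,12],[-40,50,125]]
    return np.r_[(proj("top",stand(P,q))-T).ravel(),(proj("scene",stand(Q,q))-S).ravel()]
r=least_squares(res,[600,-150,-.2,0],x_scale=[10,10,.1,10],loss='soft_l1')
print(r.x,r.cost);print(res(r.x).reshape(-1,2).round(1))
q=r.x[:3];np.save("q.npy",q)
print(stand([[-40,-92,125],[-40,50,125],[33,40,191],[-65,40,178]],q).round(1))
s=ctrl.read_state();print(s["eef_pos"],Ro.from_euler("xyz",s["tool_rot"]).as_matrix().round(3))
print(ctrl.calibration("wrist"))
E
```

```text
[ 5.26558485e+02 -1.91843779e+02 -2.39994167e-01  2.09580790e+01] 6.808796071179206
[[-0.5  0.1]
 [-0.1  0.1]
 [ 0.1  0.1]
 [-0.1 -0.2]
 [ 0.4  0.5]
 [-0.4 -0.2]
 [-5.  -1. ]
 [ 0.4  0.2]
 [ 0.1 -0.8]
 [-1.3 -0.4]
 [-0.3 -1.1]
 [ 0.5 -0.3]
 [-0.2 -0.1]]
[[ 465.8 -271.7  125. ]
 [ 499.6 -133.8  125. ]
 [ 568.1 -160.8  191. ]
 [ 472.9 -137.5  178. ]]
[277.04382414 587.34090949 202.98045066] [[-0.904  0.427 -0.001]
 [ 0.427  0.904 -0.002]
 [-0.    -0.002 -1.   ]]
{'mtx': array([[343.25885616,   0.        , 316.95574768],
       [  0.        , 343.25885616, 202.47548762],
       [  0.        ,   0.        ,   1.        ]]), 'R': array([[ 0.42848015,  0.90354893, -0.00202419],
       [ 0.8549784 , -0.40472041,  0.32436603],
       [ 0.29226135, -0.14071504, -0.94592948]]), 't': array([-649.02151461,  -40.30104169,  380.24815562])}
```

Apart from one, all points fit to about 1 px; the outlier is the grip's inner end, which is longer than its "free part". Plan: with the fingers shut and tilted forward, slide under the tab, lift it around an arc without gripping, then go for the lever. First I travel high.

carry_out(deltas=[0,0,-6,0,0,-0.02,1,0,0,-5.5,0,0,-0.02,1,0,0,0,-0.038,-0.033,-0.02,1,0,0,0,-0.038,-0.033,-0.02,1,0,0,0,-0.038,-0.033,-0.02,1,0,0,0,-0.038,-0.033,-0.02,1,0,0,0,-0.038,-0.033,-0.02,1,0,0,0,-0.038,-0.033,-0.02,1,0,0,0,-0.038,-0.033,-0.02,1,0,0,0,-0.012,-0.054,0,1,0,0,0,-0.012,-0.054,0,1,0,0,0,-0.012,-0.054,0,1])

```text
clock: 1.6
eef_pos: [476.8, 132.4, 383.5]
tool_rot: [-3.141, -0.0, 2.901]
force: [1.3, 0.0, 0.3]
width: -0.4
gripper_force: 0.0
```

carry_out(deltas=[0,0,0,-0.012,-0.054,0,1,0,0,0,-0.012,-0.054,0,1,0,0,0,-0.012,-0.054,0,1,0,0,0,-0.012,-0.054,0,1,0,0,0,-0.012,-0.054,0,1,0,0,0,-0.012,-0.054,0,1,0,0,0,-0.012,-0.054,0,1,0,0,0,0,0,0,1])

```text
clock: 2.6
eef_pos: [466.9, -257.9, 383.2]
tool_rot: [-3.139, -0.001, 2.893]
force: [1.0, 0.3, -1.0]
width: 0.2
gripper_force: 0.0
```

carry_out(deltas=[0,-9.2,0,0,0,0,1,0,-9.2,0,0,0,0,1,0,-9.2,0,0,0,0,1,0,-9.2,0,0,0,0,1,0,-9.2,0,0,0,0,1,0,-9.2,0,0,0,0,1,0,0,0,0,0,0,1,0,0,0,0,0,0,1])

```text
clock: 3.6
eef_pos: [477.4, -240.1, 409.5]
tool_rot: [3.119, 0.835, 2.913]
force: [0.3, -0.0, 0.0]
width: -0.2
gripper_force: 0.0
```

```bash
cat >> h.py <<'E'
q=np.load("q.npy")
def tip():
    s=ctrl.read_state(); M=Ro.from_euler("xyz",s["tool_rot"]).as_matrix()
    return s["eef_pos"],M
def where():
    """tip and finger-axis point 25 mm back, stand frame"""
    p,M=tip(); c,s=np.cos(q[2]),np.sin(q[2]); A=np.array([[c,s,0],[-s,c,0],[0,0,1]])
    o=np.r_[q[:2],0]; print("tip",(A@(p-o)).round(1),"Pc",(A@(p-25*M[:,2]-o)).round(1)); print("tool axes in stand\n",(A@M).round(3))
    return A@M,A@(p-25*M[:,2]-o)
def go(*targets):
    """tool-frame shifts taking Pc through stand points"""
    M,p=where()
    for t in targets:
        d=M.T@(np.array(t,float)-p); print(t,(d/1000).round(4),round(np.linalg.norm(d))); p=np.array(t,float)
E
python3 -c "
from h import *
go((-110,-92,200),(-110,-92,80),(-44,-92,80))
print(ctrl.read_state()['qpos'].round(2))"
```

```text
tip [-36.2 -58.6 409.5] Pc [-54.8 -59.4 426.3]
tool axes in stand
 [[-0.671 -0.028  0.741]
 [-0.007  0.999  0.031]
 [-0.742  0.015 -0.671]]
(-110, -92, 200) [ 0.2051 -0.0345  0.1098] 235
(-110, -92, 80) [ 0.089  -0.0018  0.0805] 120
(-44, -92, 80) [-0.0443 -0.0019  0.0489] 66
[-0.16 -0.1   0.73  2.29 -1.02  0.26  2.85]
```

```bash
python3 -c "
from h import *
go((-53,-165,300),(-53,-165,85))"
```

```text
tip [-36.2 -58.6 409.5] Pc [-54.8 -59.4 426.3]
tool axes in stand
 [[-0.671 -0.028  0.741]
 [-0.007  0.999  0.031]
 [-0.742  0.015 -0.671]]
(-53, -165, 300) [ 0.0932 -0.1076  0.0827] 165
(-53, -165, 85) [ 0.1594 -0.0033  0.1442] 215
```

carry_out(deltas=[0,0,0,0.0233,-0.0269,0.0207,1,0,0,0,0.0233,-0.0269,0.0207,1,0,0,0,0.0233,-0.0269,0.0207,1,0,0,0,0.0233,-0.0269,0.0207,1,0,0,0,0.027,0,0.024,1,0,0,0,0.027,0,0.024,1,0,0,0,0.027,0,0.024,1,0,0,0,0,0,0,1])

```text
clock: 4.6
eef_pos: [429.3, -251.1, 330.8]
tool_rot: [3.092, 0.703, 2.81]
force: [0.9, 0.0, -0.7]
width: 0.3
gripper_force: 0.0
```

```bash
python3 -c "
from h import *
go((-53,-165,85))
print(ctrl.read_state()['qpos'].round(2))"
```

```text
tip [-80.4 -80.7 330.8] Pc [-96.6 -80.5 349.8]
tool axes in stand
 [[-0.759  0.059  0.648]
 [ 0.07   0.998 -0.01 ]
 [-0.647  0.038 -0.762]]
(-53, -165, 85) [ 0.1323 -0.0918  0.2308] 281
[-0.67 -0.06  1.32  2.39 -1.1   0.23  2.94]
```

Outward tilt runs into joint limits (j3, j5, j6, j7). Behind the tab (stand +x side, y<-15) it is clear, so I'll tilt inward instead, with the closing axis along stand x. That orientation also suits the later pinch.

```bash
python3 -c "
from h import *
p,M=tip(); c,s=np.cos(q[2]),np.sin(q[2])
X=np.array([c,s,0]);Y=np.array([-s,c,0]);Z=np.array([0,0,1.])
V=np.c_[Y*0-X,Y,-Z]
r=Ro.from_matrix(M.T@V).as_rotvec(degrees=True);print(r)"
```

```text
[ 0.88614392 40.38755683 -4.03382168]
```

carry_out(deltas=[0.2,10.1,-1,0,0,-0.02,1,0.2,10.1,-1,0,0,-0.02,1,0.2,10.1,-1,0,0,-0.02,1,0.2,10.1,-1,0,0,-0.02,1,0,0,10,0,0,0,1,0,0,10,0,0,0,1,0,0,10,0,0,0,1,0,0,10,0,0,0,1,0,0,10,0,0,0,1,0,0,10,0,0,0,1,0,0,10,0,0,0,1,0,0,10,0,0,0,1])

```text
clock: 6.1
eef_pos: [421.7, -226.7, 386.8]
tool_rot: [2.878, -0.01, 1.529]
force: [-0.7, -0.3, -0.1]
width: 0.0
gripper_force: 0.0
```

```bash
python3 -c "
from h import *
where()
print(ctrl.read_state()['qpos'].round(2))"
```

```text
tip [-93.6 -58.8 386.8] Pc [-99.9 -60.3 410.9]
tool axes in stand
 [[-0.197  0.947  0.253]
 [ 0.98   0.188  0.061]
 [ 0.01   0.26  -0.965]]
[-0.41  0.11  1.07  1.9  -0.3   0.99  0.74]
```

```bash
cat >> h.py <<'E'
def tilted(th):
    c,s=np.cos(q[2]),np.sin(q[2]); X=np.array([c,s,0]);Y=np.array([-s,c,0]);Z=np.array([0,0,1.])
    t=np.radians(th); z=-np.sin(t)*X-np.cos(t)*Z
    return np.c_[Y,np.cross(z,Y),z]
def plan(th,tgt):
    "rotvec to the tilt, then shift (tool axes after the turn) taking Pc to a stand point"
    p,M=tip(); V=tilted(th); print("rot",Ro.from_matrix(M.T@V).as_rotvec(degrees=True).round(1))
    w=stand([tgt],q)[0]; print("shift",(V.T@(w-(p-25*V[:,2]))/1000).round(4))
E
python3 -c "
from h import *
plan(50,(-24,-165,300))
plan(0,(-24,-165,300))"
```

```text
rot [64.8  3.  11.6]
shift [-0.1062  0.1112  0.0275]
rot [15.  -2.1 11.2]
shift [-0.1062  0.0696  0.1118]
```

carry_out(deltas=[9.25,0.4,1.6,0,0,0,1,9.25,0.4,1.6,0,0,0,1,9.25,0.4,1.6,0,0,0,1,9.25,0.4,1.6,0,0,0,1,9.25,0.4,1.6,0,0,0,1,9.25,0.4,1.6,0,0,0,1,9.25,0.4,1.6,0,0,0,1,0,0,0,-0.035,0.037,0.009,1,0,0,0,-0.035,0.037,0.009,1,0,0,0,-0.035,0.037,0.009,1,0,0,0,0,0,0,1])

```text
clock: 7.48
eef_pos: [457.1, -339.4, 281.1]
tool_rot: [-2.418, -0.002, 1.371]
force: [-0.3, 0.5, 1.2]
width: -0.3
gripper_force: 0.0
```

```bash
python3 -c "
from h import *
where();plan(50,(-24,-165,85))
print(ctrl.read_state()['qpos'].round(2))"
```

```text
tip [ -32.4 -159.8  281.1] Pc [ -15.8 -159.2  299.9]
tool axes in stand
 [[-0.041  0.749 -0.661]
 [ 0.999  0.032 -0.026]
 [ 0.002 -0.662 -0.75 ]]
rot [8.6 1.6 1.7]
shift [-0.0052  0.1556  0.1447]
[ 0.31  0.93  0.42  0.99 -0.02  1.93  0.49]
```

carry_out(deltas=[0,0,0,-0.001,0.0285,0.032,1,0,0,0,-0.001,0.0285,0.032,1,0,0,0,-0.001,0.0285,0.032,1,0,0,0,-0.001,0.0285,0.032,1,0,0,0,0,0.02,0.022,1,8.6,1.6,1.7,0,0,0,1,0,0,0,0,0,0,1])

```text
clock: 8.35
eef_pos: [459.4, -339.6, 79.4]
tool_rot: [-2.268, -0.003, 1.336]
force: [-0.6, 0.1, -0.9]
width: -0.2
gripper_force: 0.0
```

```bash
python3 -c "
from h import *
where();plan(50,(-24,-165,85));go((-24,-165,82),(-24,-92,82))
print(ctrl.read_state()['qpos'].round(2))"
```

```text
tip [ -30.1 -159.5   79.4] Pc [ -10.9 -159.5   95.5]
tool axes in stand
 [[-0.005  0.642 -0.767]
 [ 1.     0.005 -0.002]
 [ 0.003 -0.767 -0.642]]
rot [-0.1  0.1  0.3]
shift [-0.0055 -0.0003  0.0168]
tip [ -30.1 -159.5   79.4] Pc [ -10.9 -159.5   95.5]
tool axes in stand
 [[-0.005  0.642 -0.767]
 [ 1.     0.005 -0.002]
 [ 0.003 -0.767 -0.642]]
(-24, -165, 82) [-0.0055  0.0019  0.0187] 20
(-24, -92, 82) [ 0.073   0.0004 -0.0001] 73
[ 0.33  1.25  0.39  0.94 -0.08  1.83  0.41]
```

carry_out(deltas=[0,0,0,0,0.002,0.018,1,0,0,0,0.02,0,0,1,0,0,0,0.02,0,0,1,0,0,0,0.02,0,0,1,0,0,0,0.007,0,0,1,0,0,0,0,0,0,1])

```text
clock: 9.1
eef_pos: [464.0, -272.8, 71.4]
tool_rot: [-2.275, 0.0, 1.335]
force: [-0.0, 0.3, -0.3]
width: -0.1
gripper_force: 0.0
```

```bash
cat > arc.py <<'E'
from h import *
A=[-8,0,8,16,24,32,40,50,60,70,80,90,98,106]; R=np.interp(A,[-10,5,30,106],[140,134,128,120])
a=np.radians(A)
go(*[(-24,50-r*np.cos(t),125+r*np.sin(t)) for r,t in zip(R.round(1),a)])
print(ctrl.read_state()["force"])
import cv2
im=cv2.cvtColor(ctrl.get_image("scene"),cv2.COLOR_RGB2BGR)[90:230,240:400]
cv2.imwrite("pics/s1.png",cv2.resize(im,None,fx=4.2,fy=4.2,interpolation=cv2.INTER_CUBIC))
E
python3 arc.py
```

```text
tip [-41.5 -93.5  71.4] Pc [-22.5 -93.4  87.6]
tool axes in stand
 [[-0.005  0.647 -0.762]
 [ 1.     0.003 -0.004]
 [-0.    -0.762 -0.647]]
(-24, np.float64(-87.84531516882657), np.float64(105.62710434635889)) [ 0.0055 -0.0147 -0.0105] 19
(-24, np.float64(-86.0), np.float64(125.0)) [ 0.0018 -0.0148 -0.0125] 19
(-24, np.float64(-82.00273356325135), np.float64(143.55177435797674)) [ 0.004  -0.0141 -0.012 ] 19
(-24, np.float64(-76.30978684629511), np.float64(161.21874855435368)) [ 0.0057 -0.0135 -0.0115] 19
(-24, np.float64(-68.21278221895255), np.float64(177.63172161400854)) [ 0.0081 -0.0125 -0.0107] 18
(-24, np.float64(-58.38054668879124), np.float64(192.72368196900356)) [ 0.0098 -0.0115 -0.0098] 18
(-24, np.float64(-47.21103983179832), np.float64(206.56974766922184)) [ 0.0112 -0.0105 -0.009 ] 18
(-24, np.float64(-30.926960059535304), np.float64(221.44499538867933)) [ 0.0163 -0.0113 -0.0097] 22
(-24, np.float64(-12.400000000000013), np.float64(233.07997039229792)) [ 0.0185 -0.0088 -0.0076] 22
(-24, np.float64(7.657906256282203), np.float64(241.33394645329545)) [ 0.0201 -0.0062 -0.0054] 22
(-24, np.float64(28.693368600267636), np.float64(245.8359112945979)) [ 0.021  -0.0034 -0.003 ] 22
(-24, np.float64(49.99999999999999), np.float64(246.7)) [ 0.0213 -0.0006 -0.0006] 21
(-24, np.float64(66.8121105959759), np.float64(244.6243827039817)) [0.0168 0.0016 0.0013] 17
(-24, np.float64(83.07648269803988), np.float64(240.35140351259827)) [0.0163 0.0033 0.0027] 17
[-0.01168861  0.34519304 -0.31699894]
```

View pics/s1.png

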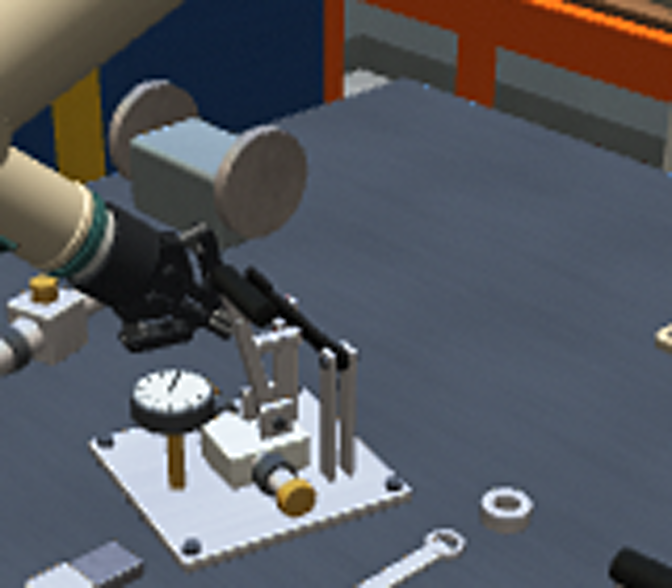

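The bar is still level: its hinge end is at (340,355) and the grip's inner end near (225,280), with the gripper right-behind the tab and clear of the lever. Now I lift along the arc.

carry_out(deltas=[0,0,0,0.003,-0.0075,-0.005,1,0,0,0,0.0025,-0.0075,-0.0055,1,0,0,0,0.001,-0.0074,-0.0062,1,0,0,0,0.001,-0.0074,-0.0062,1,0,0,0,0.004,-0.0141,-0.012,1,0,0,0,0.0057,-0.0135,-0.0115,1,0,0,0,0.0081,-0.0125,-0.0107,1,0,0,0,0.0098,-0.0115,-0.0098,1,0,0,0,0.0112,-0.0105,-0.009,1,0,0,0,0,0,0,1])

```text
clock: 10.4
eef_pos: [473.9, -226.8, 191.4]
tool_rot: [-2.276, -0.001, 1.336]
force: [-0.0, -0.4, -0.1]
width: 0.2
gripper_force: 0.0
```

```bash
sed -i 's/A=\[.*106\];/A=[50,60,70,80,90,98,106];/;s/s1.png/s2.png/' arc.py; python3 arc.py
```

```text
tip [-42.8 -46.5 191.4] Pc [-23.8 -46.4 207.6]
tool axes in stand
 [[-0.005  0.648 -0.761]
 [ 1.     0.004 -0.004]
 [ 0.001 -0.761 -0.648]]
(-24, np.float64(-30.926960059535304), np.float64(221.44499538867933)) [ 0.0155 -0.0106 -0.0089] 21
(-24, np.float64(-12.400000000000013), np.float64(233.07997039229792)) [ 0.0185 -0.0088 -0.0076] 22
(-24, np.float64(7.657906256282203), np.float64(241.33394645329545)) [ 0.0201 -0.0062 -0.0054] 22
(-24, np.float64(28.693368600267636), np.float64(245.8359112945979)) [ 0.021  -0.0033 -0.003 ] 22
(-24, np.float64(49.99999999999999), np.float64(246.7)) [ 0.0213 -0.0006 -0.0006] 21
(-24, np.float64(66.8121105959759), np.float64(244.6243827039817)) [0.0168 0.0016 0.0013] 17
(-24, np.float64(83.07648269803988), np.float64(240.35140351259827)) [0.0163 0.0033 0.0027] 17
[-0.02923257 -0.39046657 -0.10744209]
```

View pics/s2.png

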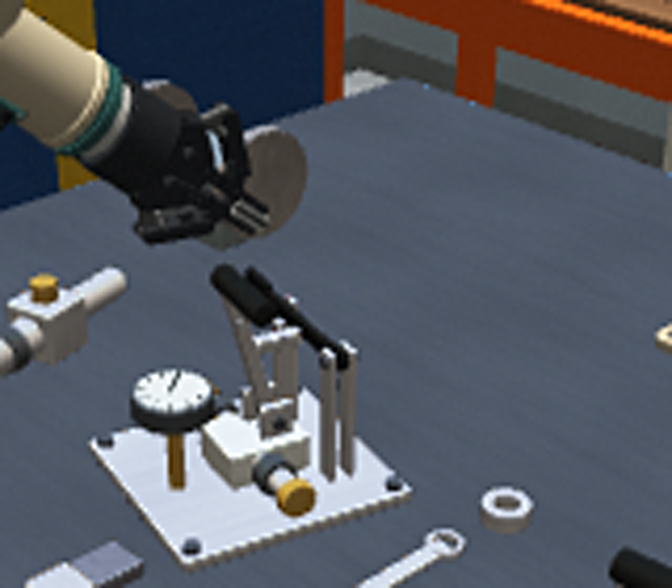

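The bar is still down; the slim finger tips passed behind the tab. I'll go back and reach 14 mm deeper under it.

carry_out(deltas=[0,0,0,-0.038,0,0,1,0,0,0,-0.038,0,0,1,0,0,0,-0.038,0,0,1,0,0,0,0,0.0234,0.02,1,0,0,0,0,0.0234,0.02,1,0,0,0,0,0.0234,0.02,1,0,0,0,0,0.0234,0.02,1,0,0,0,0,-0.009,0.011,1,0,0,0,0.023,0,0,1,0,0,0,0.023,0,0,1,0,0,0,0.022,0,0,1,0,0,0,0,0,0,1])

```text
clock: 11.95
eef_pos: [449.7, -266.2, 67.0]
tool_rot: [-2.275, -0.003, 1.338]
force: [0.1, -0.3, -0.7]
width: -0.3
gripper_force: 0.0
```

```bash
sed -i 's/A=\[.*106\];/A=[-8,0,8,16];/;s/s2.png/s3.png/;s/(-24,50/(-38,50/' arc.py; python3 arc.py; python3 - <<'E'
from h import *
import cv2
im=cv2.cvtColor(ctrl.get_image("top"),cv2.COLOR_RGB2BGR)[150:280,330:460]
cv2.imwrite("pics/t3.png",cv2.resize(im,None,fx=4.5,fy=4.5,interpolation=cv2.INTER_CUBIC))
E
```

```text
tip [-57.  -90.5  67. ] Pc [-38.  -90.4  83.2]
tool axes in stand
 [[-0.008  0.648 -0.762]
 [ 1.     0.007 -0.004]
 [ 0.003 -0.762 -0.648]]
(-38, np.float64(-87.84531516882657), np.float64(105.62710434635889)) [ 0.0026 -0.0171 -0.0145] 23
(-38, np.float64(-86.0), np.float64(125.0)) [ 0.0019 -0.0147 -0.0126] 19
(-38, np.float64(-82.00273356325135), np.float64(143.55177435797674)) [ 0.004  -0.0141 -0.012 ] 19
(-38, np.float64(-76.30978684629511), np.float64(161.21874855435368)) [ 0.0057 -0.0134 -0.0115] 19
[ 0.0554347  -0.27691693 -0.71133793]
```

View pics/t3.png

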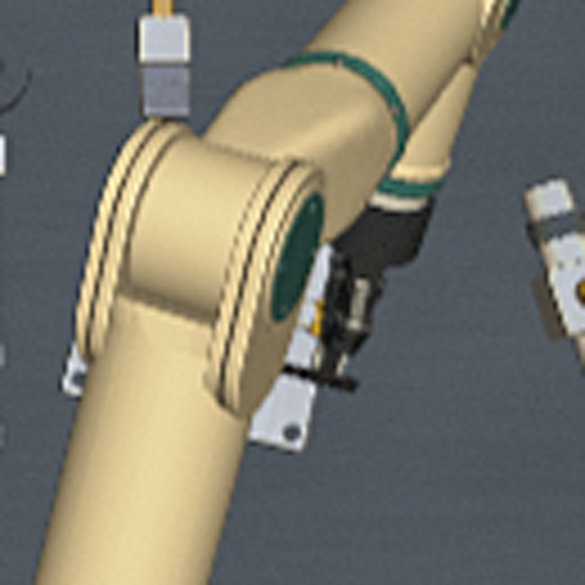

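```bash
python3 -c "
from h import *
p,M=tip()
P=np.vstack([p,p+11*M[:,0],p-11*M[:,0],p-30*M[:,2],stand([[-44,-112,113],[-36,-112,137],[-44,-112,137],[-44,-80,113]],q)])
print(((proj('top',P)-[330,150])*4.5).round())
print(((proj('scene',P)-[240,90])*4.2).round())"
```

```text
[[313. 409.]
 [299. 406.]
 [327. 412.]
 [323. 378.]
 [350. 391.]
 [358. 378.]
 [356. 388.]
 [309. 381.]]
[[275. 337.]
 [280. 342.]
 [269. 332.]
 [252. 324.]
 [251. 287.]
 [242. 264.]
 [250. 263.]
 [268. 302.]]
```

View pics/s3.png

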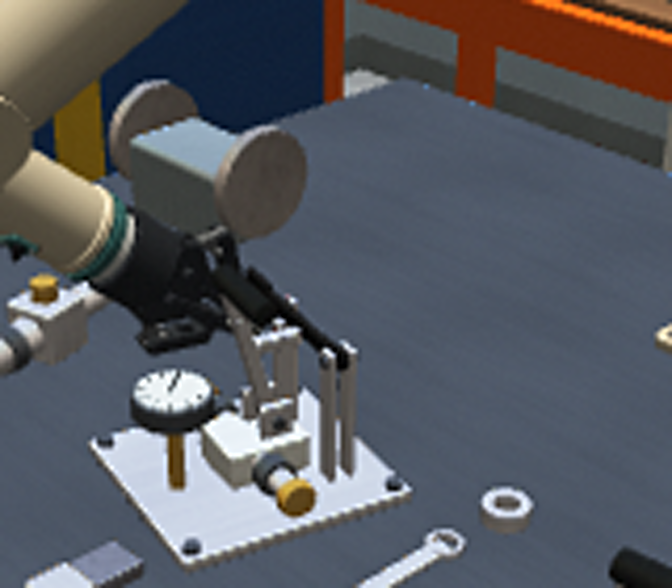

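```bash
python3 - <<'E'
from h import *
import cv2
a=cv2.imread("pics/top0.png",0).astype(int); b=cv2.cvtColor(ctrl.get_image("top"),cv2.COLOR_RGB2GRAY).astype(int)
print("cols 385-414")
for r in range(222,250): print(r,' '.join(f"{v:3d}" for v in b[r,385:415]),'|',''.join('#' if abs(x)>18 else '.' for x in (a-b)[r,385:415]))
print(ctrl.read_state()["width"])
E
```

```text
cols 385-414
222 229 116 107 114 100 118 105  98 115 114 115 159 153 156 118 166  96  27  37  21  27  61  81 163 150 134  77  67  79  88 | #######.###.....######.###.#..
223 224 116 109 116 104 103 111 114 114 108 121 180 164 106 112 150  92  38  27  17  30  31  49  82 100 111  76  68  83  87 | ###########.....#######..#.#..
224 189 118 112 115 116 104 113 114 114 106 152 195 202 166 143 122  74  31  11  20  22  30  44  50  53  39  27  54  88  90 | .##########.....############..
225 146 109 113 112 115 113 118 113 113 103 179 194 196 198 183 172  74  19  14  25  27  28  42  48  34  16  33  82  90  88 | ###########.....###########...
226 120 106 114 114 115 114 114 113 110 115 188 193 193 194 199 193 117  34  17  37  57  50  48  36  19  24  75  92  90  86 | ##########......##########....
227 116 107 115 115 114 113 115 113 108 152 194 193 193 195 196 136 180  69  20  38  60  59  56  24  20  59  90  90  86  89 | ##########.....###########....
228 121 111 113 115 115 116 115 111 107 187 197 191 191 193 204  98 196  79  30  37  38  58  42  20  41  83  90  86  86  88 | #########......#.##
[... 2627 characters left out ...]
  83  88  87  85  87 | #.............................
246 130 218 210 209 196 200 204 189  79  71  73  95 211 105  79  85  84  83  85  85  86  88  88  87  85  84  85  84  85  85 | #.............................
247 110 167 169 177 191 208 214 213 131  75 105 166 170  93  78  84  84  82  87  83  83  85  82  85  88  87  85  85  87  86 | #.............................
248  70  56  82 105 133 152 167 184 180 168 183 221 151  86  79  83  85  84  86  83  85  86  82  87  86  88  84  82  87  86 | ..............................
249  80  79  78  75  69  54  82 112 139 158 171 187 107  81  83  85  84  85  83  86  84  85  87  86  84  84  86  85  84  84 | ..............................
0.2860762279889552
```

```bash
python3 -c "
from h import *
P=stand([[-42.8,-46.5,191.4],[-23.8,-46.4,207.6]],q)
print(((proj('scene',P)-[240,90])*4.2).round(), 'seen tip in s2 ~ (265,228)')
print(proj('top',[[277,587.3,203]]),proj('scene',[[277,587.3,203]]))
print(stand([[-57,-90.5,67]],q),ctrl.read_state()['eef_pos'])
"
python3 - <<'E'
import cv2
a=cv2.imread("pics/s2.png")[180:260,200:300]
b=cv2.imread("pics/scene0.png")[150:235,570:640]
b=cv2.resize(b,None,fx=6,fy=6);a=cv2.resize(a,None,fx=3.5,fy=3.5)
c=cv2.copyMakeBorder(a,0,b.shape[0]-a.shape[0],0,0,0)
cv2.imwrite("pics/cmp.png",cv2.hconcat([c,b]));print(c.shape,b.shape)
E
```

```text
[[284. 235.]
 [263. 222.]] seen tip in s2 ~ (265,228)
[[134.04488724 290.85106023]] [[590.70899478 225.30934734]]
[[ 449.68056647 -266.20126488   67.        ]] [ 447.61078114 -270.07324856   67.28846577]
(510, 350, 3) (510, 420, 3)
```

View pics/cmp.png

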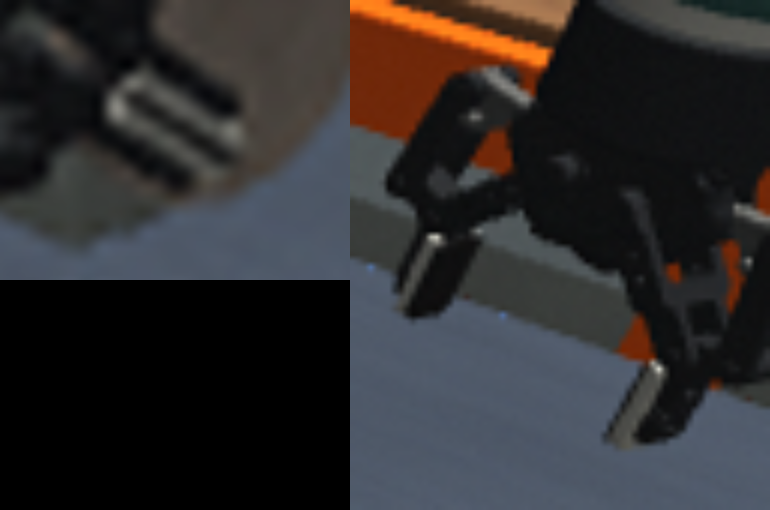

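The gripper pads in the left panel end about 20 mm short of the reported TCP, and the top image agrees: the tip is seen at (402,236) but predicted at (400,241). So the true tips lie about 20 mm behind the TCP, and I'll reach that much deeper along the tool axis.

carry_out(deltas=[0,0,0,0,0,0.009,1,0,0,0,0,0,0.009,1,0,0,0,0,0,0,1])

```text
clock: 12.48
eef_pos: [434.1, -266.3, 54.8]
tool_rot: [-2.275, 0.0, 1.333]
force: [1.4, -0.8, 0.2]
width: -0.1
gripper_force: 0.0
```

```bash
sed -i 's/25\*/40*/g' h.py; cat > arc.py <<'E'
from h import *
import sys
A=[float(x) for x in sys.argv[1:]]; a=np.radians(A); R=np.interp(A,[-15,10],[146,142])
go(*[(-40,round(50-r*np.cos(t),1),round(125+r*np.sin(t),1)) for r,t in zip(R,a)])
print(ctrl.read_state()["force"])
E
python3 arc.py -8 0 8 16 24 32 40
python3 - <<'E'
from h import *
import cv2
a=cv2.imread("pics/top0.png",0).astype(int); b=cv2.cvtColor(ctrl.get_image("top"),cv2.COLOR_RGB2GRAY).astype(int)
for r in range(226,250): print(r,''.join('#' if abs(x)>18 else '.' for x in (a-b)[r,385:415]))
p,M=tip();print(proj('top',[p-20*M[:,2]])-[385,0])
E
```

```text
tip [-72.1 -94.3  54.8] Pc [-41.6 -94.2  80.7]
tool axes in stand
 [[-0.003  0.647 -0.762]
 [ 1.     0.002 -0.002]
 [-0.    -0.762 -0.647]]
(-40, np.float64(-93.5), np.float64(104.8)) [ 0.0007 -0.0173 -0.0168] 24
(-40, np.float64(-93.6), np.float64(125.0)) [-0.0001 -0.0154 -0.0131] 20
(-40, np.float64(-90.9), np.float64(144.8)) [ 0.0027 -0.0151 -0.0128] 20
(-40, np.float64(-86.5), np.float64(164.1)) [ 0.0044 -0.0147 -0.0125] 20
(-40, np.float64(-79.7), np.float64(182.8)) [ 0.0068 -0.0142 -0.0121] 20
(-40, np.float64(-70.4), np.float64(200.2)) [ 0.0093 -0.0133 -0.0113] 20
(-40, np.float64(-58.8), np.float64(216.3)) [ 0.0116 -0.0123 -0.0104] 20
[ 1.38237687 -0.81811311  0.22056711]
226 ##########.....######.##.##...
227 ##########.....#########.##...
228 ##########.....#######..##....
229 #########......###########....
230 ######..#.....############....
231 ########......###########.....
232 ##.##..##......#########......
233 #######............####.......
234 ####.##.....##................
235 ###.###......##..#............
236 ##.###......#########.........
237 #####.......#.#######.........
238 #####.........######..........
239 #####..........##.##..........
240 ####..........#####...........
241 ###...........................
242 ##............................
243 ##............................
244 #.............................
245 #.............................
246 #.............................
247 ..............................
248 ..............................
249 ..............................
[[ 14.63396651 240.59437996]]
```

Now the finger shows past the bar, down to row 240 and columns 399–404, exactly as predicted. Lift.

carry_out(deltas=[0,0,0,0,-0.0065,-0.0055,1,0,0,0,0,-0.0065,-0.0055,1,0,0,0,0,-0.0065,-0.0055,1,0,0,0,0,-0.0065,-0.0055,1,0,0,0,0,-0.0065,-0.0055,1,0,0,0,0.0027,-0.0151,-0.0128,1,0,0,0,0.0044,-0.0147,-0.0125,1,0,0,0,0.0068,-0.0142,-0.0121,1,0,0,0,0.0093,-0.0133,-0.0113,1,0,0,0,0.0116,-0.0123,-0.0104,1])

```text
clock: 13.78
eef_pos: [442.8, -231.4, 190.6]
tool_rot: [-2.274, -0.0, 1.334]
force: [1.0, 0.3, -0.4]
width: 0.3
gripper_force: 0.1
```

```bash
python3 arc.py 48 56 64 72 80 90 98 106 112
python3 - <<'E'
from h import *
import cv2
im=cv2.cvtColor(ctrl.get_image("scene"),cv2.COLOR_RGB2BGR)[90:230,240:400]
cv2.imwrite("pics/s5.png",cv2.resize(im,None,fx=4.2,fy=4.2,interpolation=cv2.INTER_CUBIC))
# darkness along the bar's level position (hinge -> tab), scene view
g=cv2.cvtColor(ctrl.get_image("scene"),cv2.COLOR_RGB2GRAY); g0=cv2.imread("pics/scene0.png",0)
for phi in (0,.3,.5,.7,.8,.9,1.1):
    P=stand([[-40,50-r*np.cos(phi),125+r*np.sin(phi)] for r in range(20,160,12)],q); uv=proj("scene",P).round().astype(int)
    print(phi,[int(g[v,u]) for u,v in uv],[int(g0[v,u]) for u,v in uv] if phi==0 else '')
E
```

```text
tip [-71.9 -58.3 190.6] Pc [-41.4 -58.2 216.5]
tool axes in stand
 [[-0.003  0.647 -0.762]
 [ 1.     0.002 -0.002]
 [ 0.    -0.762 -0.647]]
(-40, np.float64(-45.0), np.float64(230.5)) [ 0.0132 -0.0097 -0.0102] 19
(-40, np.float64(-29.4), np.float64(242.7)) [ 0.0156 -0.0093 -0.0079] 20
(-40, np.float64(-12.2), np.float64(252.6)) [ 0.0172 -0.0075 -0.0064] 20
(-40, np.float64(6.1), np.float64(260.1)) [ 0.0183 -0.0057 -0.0049] 20
(-40, np.float64(25.3), np.float64(264.8)) [ 0.0192 -0.0035 -0.0031] 20
(-40, np.float64(50.0), np.float64(267.0)) [ 0.0247 -0.0016 -0.0015] 25
(-40, np.float64(69.8), np.float64(265.6)) [0.0198 0.0011 0.0009] 20
(-40, np.float64(89.1), np.float64(261.5)) [0.0193 0.0032 0.0026] 20
(-40, np.float64(103.2), np.float64(256.7)) [0.0141 0.0037 0.0031] 15
[ 0.9691603   0.34889088 -0.36984741]
0 [0, 90, 93, 89, 87, 112, 80, 91, 63, 90, 74, 91] [14, 10, 16, 1, 20, 7, 28, 14, 16, 14, 11, 8]
0.3 [3, 78, 92, 90, 87, 90, 89, 89, 89, 90, 87, 75] 
0.5 [4, 40, 88, 91, 90, 92, 92, 88, 88, 88, 69, 17] 
0.7 [4, 7, 6, 40, 42, 46, 92, 90, 87, 75, 85, 83] 
0.8 [8, 7, 6, 5, 6, 4, 41, 41, 40, 3, 22, 10] 
0.9 [20, 17, 21, 21, 6, 7, 6, 4, 8, 7, 8, 5] 
1.1 [20, 17, 54, 39, 55, 38, 90, 90, 90, 93, 72, 64]
```

The bar is up at about 0.85 rad, resting on the finger. I continue over the top.

carry_out(deltas=[0,0,0,0.0132,-0.0097,-0.0095,1,0,0,0,0.0156,-0.0093,-0.0079,1,0,0,0,0.0172,-0.0075,-0.0064,1,0,0,0,0.0183,-0.0057,-0.0049,1,0,0,0,0.0192,-0.0035,-0.0031,1,0,0,0,0.0247,-0.0016,-0.0015,1,0,0,0,0.0198,0.0011,0.0009,1,0,0,0,0.0193,0.0032,0.0026,1,0,0,0,0,0,0,1,0,0,0,0,0,0,1,0,0,0,0,0,0,1])

```text
clock: 15.25
eef_pos: [478.3, -90.4, 233.7]
tool_rot: [-2.274, 0.001, 1.332]
force: [0.0, -0.4, -0.2]
width: 0.1
gripper_force: 0.0
```

```bash
cat > bar.py <<'E'
from h import *
import cv2
where(); print(ctrl.read_state()["force"])
for n in("scene","top"):
  g=cv2.cvtColor(ctrl.get_image(n),cv2.COLOR_RGB2GRAY)
  for phi in (1.2,1.57,1.8,2.0,2.2,2.3,2.4,2.5,2.6):
    P=stand([[-40,50-r*np.cos(phi),125+r*np.sin(phi)] for r in range(20,160,12)],q); uv=proj(n,P).round().astype(int)
    print(n,phi,[int(g[v,u]) for u,v in uv])
E
python3 bar.py
```

```text
tip [-71.   87.1 233.7] Pc [-40.5  87.1 259.6]
tool axes in stand
 [[-0.002  0.647 -0.763]
 [ 1.     0.    -0.002]
 [-0.001 -0.763 -0.647]]
[ 0.03572481 -0.39480303 -0.21199059]
scene 1.2 [88, 89, 90, 89, 92, 89, 84, 36, 22, 17, 20, 17]
scene 1.57 [87, 90, 88, 89, 91, 89, 87, 86, 15, 19, 16, 16]
scene 1.8 [87, 87, 90, 89, 91, 89, 88, 88, 61, 89, 73, 27]
scene 2.0 [160, 87, 90, 89, 89, 91, 90, 89, 89, 84, 78, 62]
scene 2.2 [130, 89, 88, 90, 89, 89, 90, 91, 90, 91, 89, 87]
scene 2.3 [39, 57, 92, 92, 91, 91, 91, 90, 91, 89, 90, 91]
scene 2.4 [4, 15, 26, 27, 63, 95, 92, 92, 73, 59, 61, 90]
scene 2.5 [8, 7, 8, 7, 8, 8, 10, 8, 10, 10, 10, 17]
scene 2.6 [8, 5, 6, 41, 39, 39, 84, 86, 38, 62, 41, 85]
top 1.2 [154, 83, 197, 238, 225, 231, 231, 206, 202, 143, 224, 216]
top 1.57 [18, 18, 123, 123, 199, 199, 154, 197, 197, 197, 203, 203]
top 1.8 [8, 43, 0, 137, 192, 192, 203, 205, 200, 175, 117, 41]
top 2.0 [16, 6, 107, 150, 119, 124, 99, 47, 49, 51, 47, 46]
top 2.2 [10, 1, 69, 110, 52, 47, 50, 45, 62, 186, 217, 130]
top 2.3 [6, 0, 41, 57, 48, 51, 44, 141, 102, 220, 81, 220]
top 2.4 [5, 0, 106, 47, 47, 47, 135, 103, 220, 67, 217, 215]
top 2.5 [5, 69, 57, 48, 50, 51, 223, 214, 67, 219, 218, 214]
top 2.6 [1, 41, 57, 49, 47, 135, 227, 214, 222, 221, 214, 215]
```

The bar is flipped onto its stop: the dark line matches 2.5 rad along its whole length. Now I retreat up, straighten the tool, open it and go above the lever grip.

carry_out(deltas=[0,0,0,-0.024,-0.038,-0.032,1,0,0,0,-0.024,-0.038,-0.032,1,-9.9,0,0,0,0,0,-1,-9.9,0,0,0,0,0,-1,-9.9,0,0,0,0,0,-1,-9.9,0,0,0,0,0,-1,-10.1,0,0,0,0,0,-1,0,0,0,0,0.052,0.03,-1,0,0,0,0,0.052,0.03,-1,0,0,0,0,0,0,-1])

```text
clock: 16.6
eef_pos: [566.6, -157.3, 275.5]
tool_rot: [3.062, 0.006, 1.333]
force: [-0.3, 0.6, -0.1]
width: 85.7
gripper_force: 0.0
```

```bash
cat > lev.py <<'E'
from h import *
import sys,cv2
def lv(th): 
    p,M=tip(); V=tilted(0); print("rot",Ro.from_matrix(M.T@V).as_rotvec(degrees=True).round(1))
    a=-.25+th; w=stand([[-135*np.sin(a),40,60+135*np.cos(a)]],q)[0]
    print("shift to grip at",th,(M.T@(w-(p-36*M[:,2]))/1000).round(4))
s=ctrl.read_state();print(s["eef_pos"],s["width"],s["gripper_force"],s["force"])
for t in map(float,sys.argv[1:]): lv(t)
g=cv2.cvtColor(ctrl.get_image("scene"),cv2.COLOR_RGB2GRAY)
P=stand([[-40,50-r*np.cos(2.5),125+r*np.sin(2.5)] for r in range(20,160,12)],q); print("bar",[int(g[v,u]) for u,v in proj("scene",P).round().astype(int)])
E
python3 lev.py 0; python3 -c "
from cell import ctrl;print(ctrl.read_state()['qpos'].round(2))"
```

```text
[ 566.57014649 -157.26012056  275.48234546] 85.7374864076131 0.0 [-0.25419075  0.61271567 -0.1305075 ]
rot [4.6 0.3 0.2]
shift to grip at 0.0 [-0.0026 -0.004   0.1206]
bar [7, 9, 8, 6, 6, 9, 6, 8, 9, 10, 8, 18]
[-0.06  0.44  0.41  1.69 -0.21  0.97  0.19]
```

carry_out(deltas=[4.6,0.3,0,0,0,0,-1,0,0,0,-0.001,0.001,0.035,-1,0,0,0,-0.001,0.001,0.035,-1,0,0,0,-0.001,0,0.03,-1,0,0,0,0,0,0.02,-1,0,0,0,0,0,0,-1])

```text
clock: 17.4
eef_pos: [565.7, -160.5, 158.7]
tool_rot: [3.14, -0.001, 1.332]
force: [0.1, -0.7, -0.4]
width: 85.4
gripper_force: 0.0
```

```bash
python3 lev.py 0
```

```text
[ 565.68643739 -160.53140109  158.74452405] 85.40415860136109 0.0 [ 0.12553626 -0.69521473 -0.44700765]
rot [ 0.1 -0.   0.1]
shift to grip at 0.0 [0.0003 0.0029 0.0039]
bar [10, 5, 8, 8, 10, 9, 9, 8, 10, 10, 9, 19]
```

carry_out(deltas=[0,0,0,0,0.003,0.003,-1,0,0,0,0,0,0,1,0,0,0,0,0,0,1,0,0,0,0,0,0,1,0,0,0,0,0,0,1,0,0,0,0,0,0,1])

```text
clock: 18.2
eef_pos: [569.6, -161.0, 156.3]
tool_rot: [3.138, -0.001, 1.333]
force: [-1.8, 0.4, 5.2]
width: 19.8
gripper_force: 58.8
```

```bash
python3 lev.py 0 0.15 0.3 0.45 0.6 0.75 0.78
```

```text
[ 569.62082652 -161.03254171  156.32475069] 19.76345791520311 58.812366127967834 [-1.82597387  0.4274437   5.22106949]
rot [ 0.2 -0.1  0.1]
shift to grip at 0.0 [-0.0001 -0.001   0.0015]
rot [ 0.2 -0.1  0.1]
shift to grip at 0.15 [-0.0001 -0.0209 -0.0021]
rot [ 0.2 -0.1  0.1]
shift to grip at 0.3 [-0.     -0.0411 -0.0026]
rot [ 0.2 -0.1  0.1]
shift to grip at 0.45 [ 0.     -0.0612 -0.0002]
rot [ 0.2 -0.1  0.1]
shift to grip at 0.6 [ 0.     -0.0807  0.0053]
rot [ 0.2 -0.1  0.1]
shift to grip at 0.75 [ 0.0001 -0.0992  0.0135]
rot [ 0.2 -0.1  0.1]
shift to grip at 0.78 [ 1.000e-04 -1.027e-01  1.550e-02]
bar [8, 8, 8, 11, 9, 9, 13, 8, 10, 10, 10, 17]
```

The grip is held (width 19.8 mm, 59 N). Now the pull along the lever's arc.

carry_out(deltas=[0,0,0,0,-0.01,-0.0018,1,0,0,0,0,-0.01,-0.0018,1,0,0,0,0,-0.01,-0.0003,1,0,0,0,0,-0.01,-0.0002,1,0,0,0,0,-0.01,0.001,1,0,0,0,0,-0.01,0.0014,1,0,0,0,0,-0.01,0.0025,1,0,0,0,0,-0.01,0.003,1,0,0,0,0,-0.0095,0.004,1,0,0,0,0,-0.009,0.0042,1,0,0,0,0,-0.003,0.0015,1,0,0,0,0,0,0,1])

```text
clock: 19.75
eef_pos: [479.0, -139.3, 145.0]
tool_rot: [3.121, -0.001, 1.33]
force: [6.2, -0.6, 10.2]
width: 19.3
gripper_force: 67.4
```

```bash
python3 lev.py 0.7 0.75 0.8; python3 - <<'E'
from cell import ctrl
import cv2
im=cv2.cvtColor(ctrl.get_image("scene"),cv2.COLOR_RGB2BGR)[90:230,240:400]
cv2.imwrite("pics/s9.png",cv2.resize(im,None,fx=4.2,fy=4.2,interpolation=cv2.INTER_CUBIC))
E
```

```text
[ 479.0385033  -139.28428156  145.03316707] 19.33561368099046 67.38219380378723 [ 6.15486821 -0.62268663 10.18913341]
rot [ 1.2 -0.  -0. ]
shift to grip at 0.7 [ 0.0003  0.0007 -0.0005]
rot [ 1.2 -0.  -0. ]
shift to grip at 0.75 [ 0.0003 -0.0054  0.0024]
rot [ 1.2 -0.  -0. ]
shift to grip at 0.8 [ 0.0003 -0.0113  0.0057]
bar [7, 5, 7, 9, 8, 9, 9, 7, 10, 9, 8, 18]
```

View pics/s9.png

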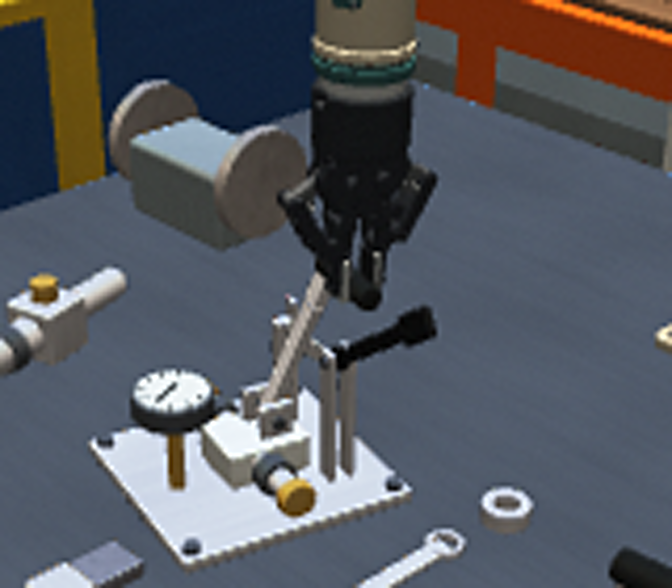

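The lever is nearly at its stop and the bar is still over, at (420,325). The grip sits low at the pad tips, around (367,295), so I pull a bit further and press down to seat it.

carry_out(deltas=[0,0,0,0,-0.003,0.003,1,0,0,0,0,-0.003,0.003,1,0,0,0,0,-0.003,0.003,1,0,0,0,0,0,0,1,0,0,0,0,0,0,1])

```text
clock: 20.48
eef_pos: [473.9, -139.1, 140.5]
tool_rot: [3.112, -0.0, 1.334]
force: [2.0, 0.4, 49.1]
width: 19.7
gripper_force: 73.8
```

```bash
python3 lev.py 0.7 0.75 0.8
```

```text
[ 473.91253698 -139.06790304  140.45730439] 19.74154340845698 73.80926370620728 [ 2.00525048  0.40376502 49.09795922]
rot [ 1.7 -0.   0.2]
shift to grip at 0.7 [ 0.0012  0.0062 -0.0049]
rot [ 1.7 -0.   0.2]
shift to grip at 0.75 [ 0.0013  0.0001 -0.002 ]
rot [ 1.7 -0.   0.2]
shift to grip at 0.8 [ 0.0013 -0.0059  0.0012]
bar [7, 6, 8, 9, 9, 11, 8, 9, 8, 9, 8, 18]
```

carry_out(deltas=[0,0,0,0,-0.003,-0.002,1,0,0,0,0,0,0,1,0,0,0,0,0,0,1,0,0,0,0,0,0,1,0,0,0,0,0,0,1])

```text
clock: 21.15
eef_pos: [473.9, -139.3, 140.8]
tool_rot: [3.108, 0.002, 1.335]
force: [13.7, -3.4, 22.9]
width: 19.5
gripper_force: 71.0
```

```bash
python3 lev.py 0.7 0.75; python3 - <<'E'
from h import *
import cv2
# lever shaft angle seen in the scene view: brightness along shaft midlines
g=cv2.cvtColor(ctrl.get_image("scene"),cv2.COLOR_RGB2GRAY)
for th in (.55,.6,.65,.7,.75,.8):
    a=-.25+th;P=stand([[-r*np.sin(a),0,60+r*np.cos(a)] for r in range(60,120,8)],q)
    print(th,[int(g[v,u]) for u,v in proj("scene",P).round().astype(int)])
E
```

```text
[ 473.91956553 -139.26334527  140.77554609] 19.54765833983941 70.98621726036072 [13.70695061 -3.40000199 22.88179455]
rot [1.9 0.1 0.2]
shift to grip at 0.7 [ 0.0013  0.0063 -0.0046]
rot [1.9 0.1 0.2]
shift to grip at 0.75 [ 0.0014  0.0002 -0.0017]
bar [7, 7, 9, 7, 9, 10, 9, 7, 9, 9, 9, 18]
0.55 [150, 92, 87, 142, 94, 87, 91, 92]
0.6 [150, 148, 147, 91, 89, 88, 88, 91]
0.65 [175, 177, 175, 148, 150, 198, 172, 152]
0.7 [179, 178, 177, 175, 175, 165, 176, 177]
0.75 [179, 178, 177, 178, 176, 183, 179, 183]
0.8 [80, 80, 90, 88, 88, 130, 85, 23]
```

The lever is against its stop: the position no longer changes and only the force rises. The bar is still over and the grip is firm, so I hand in.

```bash
python3 -c "
from cell import ctrl
print(ctrl.finish_job())"
```

```text
the job is handed in; nothing more can be done
None
```

I handed the job in at about 21 s with the bar flipped over onto its far stop without being gripped, and the lever held in the fingers at its stop; the hand-in returned no verdict.

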